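# Roll the shutter tube to the cutting line and turn the keeper over it

## Robot

A 6-joint arm with a two-finger parallel gripper is mounted at the origin on the work surface. World frame = base frame: x ahead of the robot, y to its left, z up, the work surface at z = 0. Lengths are in m, angles in rad, forces in N, time in s.
With the tool pointing down it reaches from about 0.35 to 0.775 m from the base axis. Payload 5.5 kg.
Tool frame: the origin (TCP) lies at the very end of the fingers, on their centre line; the grasp point (between the pads) lies 19 mm behind it; z points along the fingers, y is the direction in which the jaws open and shut (so a half turn about z gives the same grasp; the last joint's range is limited). The gripper opens to 85 mm and grips with 20 to 120 N. Pads are 22 mm wide; open, the fingers measure 114 mm over their backs; the gripper's body (76 mm by 85 mm) begins 54 mm behind the grasp point. The pads swing forward as they close: fully open they stand 13 mm farther back than shut.
Start: joints at [-1.324, 0.313, 0.046, 1.304, 0, 1.431], TCP at [0.217, -0.533, 0.231] pointing down, gripper open.
Joint ranges: [-2.76, 2.76], [-0.86, 1.69], [-1.03, 1.26], [-2.2, 2.34], [-1.47, 1.5], [-3.14, 3.14]. Speed limits (rad/s): [2.57, 2.57, 3.14, 3.14, 3.14, 3.14].

## Interface

Orientations are given as a unit quaternion [w, x, y, z].
In Python, from workcell import get_state, imaging, env, spotter gives the robot as it stands.
- The arm moves only by the tool play_rows, never from a script. Its argument "moves" is a list of rows, each an object with "claw": the finger opening in cm, from 0 to 8.54; "delta_pos": the shift along the tool's x, y, z in cm, a list of three; "twist": the turn about the tool's z in degrees. A call has 1 to 12 rows; each row is the pose to reach, as a shift and turn from the pose commanded when the call began, along the tool's axes at that moment; what a row does not reach only later rows make up. A row lasts 1/8 s, in which the tool goes at most 62.5 mm and 10.7 degrees, less where a joint would pass 70% of its speed; a pose out of reach is approached as far as the arm can. A call with a gripper value outside its range is refused whole. The fingers move at their own pace and stop on an object; "force" is the grip in N (left out, the last holds). Time passes only in rows, so rows that repeat a pose let the fingers close. It gives the time, the measured TCP pose, the force and the opening at its end, in the units of the state.
- get_state(): the state, without advancing time (a new reading comes with each control period).
- imaging.read_camera(name): name is "side" or "top"; returns the picture (480x640x3 uint8, red, green, blue); there is no depth.
- imaging.camera_info(name): a dict with "fx", "fy", "cx", "cy" (pixels), "world_to_cam" (4x4, takes a point from world to camera coordinates). Camera axes: x right, y down, z forward; pixel columns grow to the right and rows downward; lengths in m; the calibration is good to about 2 mm. A picture is of the moment at which its call begins. camera_info takes no time and is no camera call.
- env.hand_in(): hands the job in, once; it reports no verdict.
Trained networks look in the newest picture that a camera, given by its name, has taken for a name from the list of things; names that differ only in an ending like _2 or _b are one class to them, and where a whole thing is asked for, a point or a joint stands for the part that bears it (a point fixed in the world has none). Each returns a list of dicts, best first, with "conf" (0 to 1); they miss things now and then, are a little off and sometimes report something else, mostly with a low value. They report only what shows in the picture. A call takes as long as a camera call. They do not tell look-alikes from the thing itself.
- spotter.spot_in(camera, query): "extent" ([left, top, right, bottom] in pixels, round what is visible of it).
The state is a dict: "clock": time; "joint_pos": joint angles; "qvel": joint speeds; "tau": joint torques, N m; "tcp_pos": TCP position; "orientation": TCP orientation; "wrist_force": force on the tool from outside, world axes, zero at the start; "ft_torque": the same for the moment, N m; "finger_gap": finger opening in m.
Only numpy, scipy, OpenCV 4.12 (cv2) and the standard library are available. Lean on these libraries where they do the work, as an engineer would, in place of code of your own. Each camera call takes 0.05 s, during which the arm holds its last target. There are 200 camera calls.

## Task

On the galvanised ledge, roll the short steel tube by pushing its side, up onto the black rubber mat and on until it comes to rest by itself squarely on the white line, with its middle directly over the line; never let it run on more than 2 cm past the line. Once it lies still there and is let go, turn the yellow keeper by its black grip until its arm points straight along the tube, over the tube's end. Leave the tape roll, the pliers and the bolt tray where they are.

Things in the scene. Friction and masses are not known exactly. Their poses are not given: they have to be found in the camera images.
- ledge: Fixed galvanised plate on the bench, 12 mm thick, x -120 to +170, y -250 to +200 mm. Origin: the tube's place at the middle of the line, at bench height; z up. A black rubber mat 2 mm thick is glued on it, x -110 to +98, y -60 to +190 mm, with a white line 4 mm wide along x at y = 0. An 8 mm lip closes the end at y = -247 mm. A post of 28 mm diameter at x = +125 mm, y = 0 carries the keeper.
- mat_edge (a point): Middle of the top of the mat's edge that faces the tube: a sharp 2 mm step parallel to the line, at ledge y = -60 mm. A tube pushed level binds there between step and finger (10 N and more, then springs away); it rolls up with a few newtons if the pushing finger strokes upward as it moves on, with the rising back of the tube.
- tube_center (a point): Centre of the loose steel tube, diameter 89, length 150 mm, 0.4 to 0.85 kg, too thick to grip. x: its axis; y, z turn as it rolls. Starts before the mat (ledge y -175 to -115 mm), axis along the ledge's x to 0.06 rad. Its centre is 56.5 mm above the bench on the plate, 58.5 on the mat. It rolls freely: let go at 0.1 m/s it runs on some 5 cm, at 0.02 m/s 1 to 3 mm.
- keeper (a joint): Keeper angle (rad) about the vertical post, counterclockwise from above positive. 0: the arm points along the ledge's -x, straight over the tube on the line; 1.57: along the ledge's -y. Starts at 1.9 to 2.7, turns stiffly (0.12 N m), stays where left, and turns on past 0 with no stop there (stops at -0.7 and 2.9).
- keeper_grip (a point): Middle of the keeper's black grip bar, on the post's axis, 139.5 mm above the bench; x points opposite to the arm. Bar: 50 mm long (along the arm), 16 wide, 36 high; this point is 14 mm below its top, 22 mm above the arm. The yellow arm is 26 mm wide, 8 thick, reaches 88 mm from the axis and passes 6 mm above the tube.
- tape: Blue roll of tape, 60 mm across and 19 mm high, lying on the mat beyond the white line (ledge y about +150 mm); origin at its underside. Leave alone.
- pliers: Blue-handled pliers, about 160 mm long, 14 mm thick, lying on the bench beyond the +y end of the plate. Origin at the joint, underside; the nose points to its x. Leave alone.
- bolt_tray: Open red tray of bolts, 100 x 140 x 35 mm, on the bench beyond the plate's +x edge; origin at the centre of the underside. Leave alone.
Not all that is in view belongs to the job. Of the things shaped like the part that bears tube_center, the bare steel one is meant.

How it is judged:
On the way, in this order (a step that is already met when the one before it is completed fails the run):
1. the tube rests by itself on the white line, untouched, before the keeper is turned over it (y of tube_center in the frame of ledge between -0.006 and 0.006 m and x of tube_center in the frame of ledge between -0.025 and 0.025 m and angle between the x axis of tube_center and the x axis of ledge, either way round below 0.08 rad and linear speed of tube below 0.008 m/s and contact force between tube and the arm below 0.1 N and contact force between tube and the fingers below 0.1 N and value of joint keeper above 1.2 rad), for 0.5 s.
2. the keeper's arm points along the tube (value of joint keeper between -0.12 and 0.12 rad), for 0.2 s.
At the end, for the whole second after the job is handed in: The tube lies at rest and untouched on the mat with its axis within 6 mm of the white line, square to within 0.08 rad and within 25 mm of its place along the line; the keeper is at rest within 0.12 rad of pointing straight along the tube (all of step 2 and y of tube_center in the frame of ledge between -0.006 and 0.006 m and x of tube_center in the frame of ledge between -0.025 and 0.025 m and angle between the x axis of tube_center and the x axis of ledge, either way round below 0.08 rad and linear speed of tube below 0.008 m/s and contact force between tube and the arm below 0.1 N and contact force between tube and the fingers below 0.1 N and velocity of joint keeper between -0.05 and 0.05 rad/s and z of tube_center in the frame of ledge between -0.062 and 0.062 m).
It fails at once if the tube ran more than 20 mm past the white line (y of tube_center in the frame of ledge above 0.02 m).
It fails at once if the tube was lifted off the ledge (z of tube_center in the frame of ledge above 0.072 m).
It fails at once if the tape roll was moved by more than 20 mm (distance of tape from where it was at the start of the episode above 0.02 m).
It fails at once if the pliers were moved by more than 20 mm (distance of pliers from where it was at the start of the episode above 0.02 m).
It fails at once if the bolt tray was moved by more than 20 mm (distance of bolt_tray from where it was at the start of the episode above 0.02 m).
It also fails if it takes over 72 s, if anything falls off the work surface, if the arm or the gripper's body presses on something with over 40 N, if the wrist force passes 120 N, or if a joint passes its speed limit or range.

## Working session

There is one attempt and no reset: what is moved stays moved. The work goes in short steps, Python scripts to look and compute and a tool call to move; the robot and the scene stay as the last step left them, time stands still between calls to the robot, and variables do not carry over. Pictures are saved under pics/ and viewed, about 8 in all and at most 12, crops included, and the job is handed in when it is done.

Besides the shell and the picture viewer there is one more tool, called after ">>>" as name(argument=value, ...) on one line, values as JSON. play_rows: Moves the arm, as the interface text tells. Its arguments: {"type":"object","properties":{"moves":{"type":"array"},"force":{"type":"number"}},"required":["moves"]}

```bash
mkdir -p pics; ls; python3 - <<'E'
from workcell import get_state, imaging, env, spotter
import cv2
s=get_state(); print(s)
for c in ("top","side"):
    im=imaging.read_camera(c); cv2.imwrite(f"pics/{c}0.png",im[:,:,::-1])
    i=imaging.camera_info(c); print(c,i)
    for q in ("tube_center","keeper","keeper_grip","ledge","tape","pliers","bolt_tray"):
        print(q,[(round(d["conf"],2),[round(v) for v in d["extent"]]) for d in spotter.spot_in(c,q)][:4])
E
```

```text
pics
{'clock': 0.0, 'joint_pos': array([-1.32358066e+00,  3.13992840e-01,  4.49829885e-02,  1.30361830e+00,
        2.98851105e-05,  1.43119121e+00]), 'qvel': array([ 0.00075127, -0.00086116,  0.00018925,  0.00082555, -0.00083463,
        0.00055738]), 'tau': array([-1.08467557e-03, -4.80626464e+01,  2.98534638e+01,  1.93027739e-02,
       -5.75363288e-05,  1.46494529e-05]), 'tcp_pos': array([ 0.21678575, -0.53201134,  0.23041483]), 'orientation': array([-9.15391329e-04,  9.81354033e-01,  1.92206718e-01, -3.43362634e-05]), 'wrist_force': array([ 0.16915718, -0.36644753, -0.06366273]), 'ft_torque': array([-0.03341613, -0.05720156, -0.0021022 ]), 'finger_gap': 0.08545338874839727}
top {'fx': 496.64301734249585, 'fy': 496.64301734249585, 'cx': 328.95627945118014, 'cy': 247.94050627282246, 'world_to_cam': array([[ 2.33551698e-02, -9.99726772e-01,  9.58051167e-04,
         2.95270106e-02],
       [-9.97415608e-01, -2.33662872e-02, -6.79420457e-02,
         6.06118815e-01],
       [ 6.79458681e-02,  6.31222825e-04, -9.97688809e-01,
         1.06954082e+00],
       [ 0.00000000e+00,  0.0000
[... 484 characters left out ...]
318.4345001854386, 'cy': 247.6459497859182, 'world_to_cam': array([[-0.99164403, -0.12759035, -0.01904794,  0.61360813],
       [-0.06707857,  0.636098  , -0.76868706,  0.08652065],
       [ 0.1101934 , -0.76098622, -0.63934137,  1.19309042],
       [ 0.        ,  0.        ,  0.        ,  1.        ]])}
tube_center [(0.85, [340, 155, 399, 198]), (0.76, [267, 166, 323, 210]), (0.62, [352, 209, 422, 254])]
keeper [(0.72, [298, 215, 330, 242])]
keeper_grip [(0.58, [271, 208, 444, 361])]
ledge [(0.91, [270, 207, 443, 358]), (0.24, [300, 220, 330, 242])]
tape [(0.62, [351, 311, 380, 337])]
pliers [(0.55, [273, 352, 353, 380])]
bolt_tray [(0.7, [244, 221, 304, 270]), (0.15, [295, 216, 333, 243])]
```

View pics/top0.png

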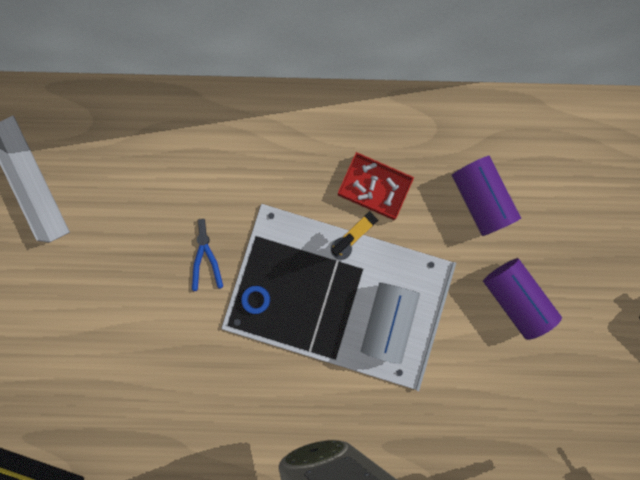

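View pics/side0.png

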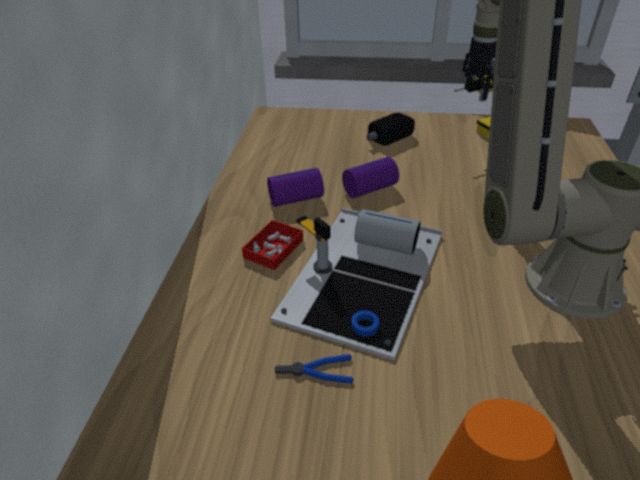

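The top view shows the bare steel tube at about (390,322), lying on the ledge before the mat. The two purple look-alikes are at (487,196) and (522,299), off the ledge. The steel one is meant. I'll measure the ledge, tube and keeper next.

```bash
cat > h.py <<'E'
import numpy as np, cv2
from workcell import get_state, imaging, env, spotter
def proj(c,P):
    i=imaging.camera_info(c); T=i["world_to_cam"]; P=np.atleast_2d(P)
    q=P@T[:3,:3].T+T[:3,3]; return np.c_[i["fx"]*q[:,0]/q[:,2]+i["cx"],i["fy"]*q[:,1]/q[:,2]+i["cy"]]
def back(c,uv,z):
    i=imaging.camera_info(c); T=i["world_to_cam"]; uv=np.atleast_2d(uv)
    d=np.c_[(uv[:,0]-i["cx"])/i["fx"],(uv[:,1]-i["cy"])/i["fy"],np.ones(len(uv))]@T[:3,:3]
    o=-T[:3,:3].T@T[:3,3]; return o+d*((z-o[2])/d[:,2])[:,None]
E
python3 - <<'E'
from h import *
from scipy.optimize import least_squares
im=cv2.imread("pics/top0.png"); hsv=cv2.cvtColor(im,cv2.COLOR_BGR2HSV)
m=((hsv[...,1]<45)).astype(np.uint8); m[:195]=0;m[400:]=0;m[:,:210]=0;m[:,470:]=0
m=cv2.morphologyEx(m,cv2.MORPH_OPEN,np.ones((3,3)))
cs=cv2.findContours(m,0,2)[0]; c=max(cs,key=cv2.contourArea); h=cv2.convexHull(c)
ap=cv2.approxPolyDP(h,8,True)[:,0]; print("plate",ap.tolist())
d=(hsv[...,2]<60).astype(np.uint8); d[:230]=0;d[370:]=0;d[:,:225]=0;d[:,370:]=0
d=cv2.morphologyEx(d,cv2.MORPH_CLOSE,np.ones((9,9)))
c=max(cv2.findContours(d,0,2)[0],key=cv2.contourArea); h2=cv2.convexHull(c)
ap2=cv2.approxPolyDP(h2,6,True)[:,0]; print("mat",ap2.tolist())
for z,a in((.012,ap),(.014,ap2)): print(np.round(back("top",a.astype(float),z),4).tolist())
crop=cv2.resize(im[195:400,210:470],None,fx=3,fy=2.9,interpolation=cv2.INTER_CUBIC); cv2.imwrite("pics/crop1.png",crop)
E
```

```text
plate [[261, 204], [455, 262], [419, 390], [222, 329]]
mat [[352, 237], [361, 272], [335, 358], [228, 324], [256, 237]]
[[0.7003, 0.1972, 0.012], [0.5813, -0.2353, 0.012], [0.3015, -0.1589, 0.012], [0.4227, 0.2735, 0.012]]
[[0.6312, -0.0067, 0.014], [0.5543, -0.0281, 0.014], [0.3661, 0.0249, 0.014], [0.434, 0.2603, 0.014], [0.6262, 0.2056, 0.014]]
```

View pics/crop1.png

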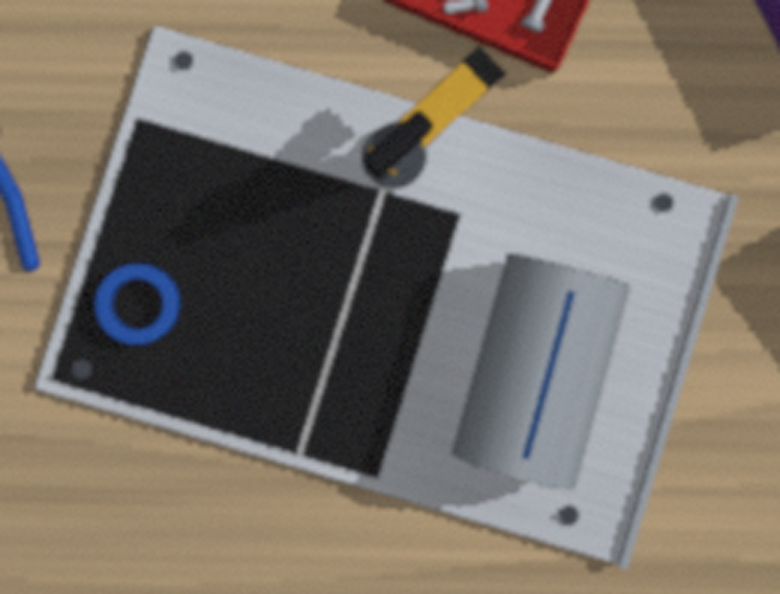

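```bash
cat >> h.py <<'E'
def full(p): return np.array(p,float)/[3,2.9]+[210,195]
def l2w(L,P):
    P=np.atleast_2d(P); c,s=np.cos(L[2]),np.sin(L[2]); return np.c_[L[0]+c*P[:,0]-s*P[:,1],L[1]+s*P[:,0]+c*P[:,1],P[:,2]]
def w2l(L,P):
    P=np.atleast_2d(P); c,s=np.cos(L[2]),np.sin(L[2]); d=P[:,:2]-L[:2]; return np.c_[c*d[:,0]+s*d[:,1],-s*d[:,0]+c*d[:,1]]
def tube_sil(L,x,y,a,zc,cam="top"):
    # silhouette corners: (+x end,+y side),(+x,-y),(-x,-y),(-x,+y)
    t=np.linspace(0,2*np.pi,181); R=.0445; out={}
    for e in(1,-1):
        P=np.c_[np.full(181,e*.075),R*np.cos(t),zc+R*np.sin(t)]
        c,s=np.cos(a),np.sin(a); Q=np.c_[x+c*P[:,0]-s*P[:,1],y+s*P[:,0]+c*P[:,1],P[:,2]]
        out[e]=proj(cam,l2w(L,Q))
    ax=proj(cam,l2w(L,[[x+.075*np.cos(a),y+.075*np.sin(a),zc],[x-.075*np.cos(a),y-.075*np.sin(a),zc]])); d=ax[0]-ax[1]; n=np.array([d[1],-d[0]])
    r=[]
    for e,sg in((1,1),(1,-1),(-1,-1),(-1,1)):
        v=out[e]@n*sg; r.append(out[e][v.argmax()])
    return np.array(r),n
E
python3 - <<'E'
from h import *
from scipy.optimize import least_squares
lp=np.array([[98,190,14],[98,-60,14],[-110,-60,14],[-110,190,14],[98,0,14],[-110,0,14],[170,200,12],[-120,200,12],[170,-247,20],[-120,-247,20]])/1000
uv=full([[137,120],[460,213],[379,476],[52,380],[384,191],[301,454],[152,27],[38,388],[735,197],[625,567]])
r=least_squares(lambda L:(proj("top",l2w(L,lp))-uv).ravel(),[.47,.05,-.27],loss="soft_l1")
L=r.x; print("L",np.round(L,4).tolist()); print(np.round(proj("top",l2w(L,lp))-uv,1).tolist())
np.save("L.npy",L)
tv=full([[510,254],[628,284],[575,490],[455,452]])
for y0 in(-.14,):
    def f(p):
        q,n=tube_sil(L,p[0],p[1],p[2],.0565); 
        return (q-tv).ravel()
    r=least_squares(f,[0,y0,0]); print("tube",r.x,np.round(r.fun,1),tube_sil(L,*r.x,.0565)[1])
g=back("top",full([[366,165],[425,122]]),.1535); tip=back("top",full([[485,62]]),.117); 
print("grip ends ledge",w2l(L,g),"tip",w2l(L,tip)); post=l2w(L,[[.125,0,.1395]]); print("post",post)
d=w2l(L,tip)[0]-[.125,0]; print("tip r",np.hypot(*d),"angle",np.arctan2(-d[1],-d[0]))
print("side check",proj("side",np.r_[post,l2w(L,lp[[0,1,2,3]])]).round(0).tolist())
E
```

```text
L [0.4838, 0.0497, -0.2718]
[[-0.0, -0.7], [0.6, 0.1], [0.2, 1.0], [-0.3, 0.3], [-0.1, -0.2], [-0.2, 0.4], [0.5, -0.7], [-1.2, 0.6], [0.2, -1.1], [-0.0, 0.1]]
tube [ 0.00405443 -0.14335904  0.02834804] [-0.8 -0.3  1.1  0.5  0.6 -0.5 -0.8  0.4] [-69.4000771  -18.24084191]
grip ends ledge [[ 0.1043713   0.01645703]
 [ 0.14284293 -0.01152497]] tip [[ 0.19814672 -0.03863658]]
post [[0.60416716 0.01618073 0.1395    ]]
tip r 0.08272380959921036 angle 2.6556352512558665
side check [[323.0, 226.0], [302.0, 322.0], [342.0, 254.0], [422.0, 274.0], [393.0, 350.0]]
```

```bash
cat >> h.py <<'E'
from scipy.spatial.transform import Rotation as Ro
L=np.load("L.npy")
def here():
    s=get_state(); q=s["orientation"]; R=Ro.from_quat([q[1],q[2],q[3],q[0]]).as_matrix(); p=s["tcp_pos"]
    yaw=np.degrees(np.arctan2(R[1,0],R[0,0]))
    print("t",round(s["clock"],2),"ledge",w2l(L,p).round(4).tolist(),"z",round(p[2],4),"yaw",round(yaw,1),"q6",round(np.degrees(s["joint_pos"][5]),1),"F",s["wrist_force"].round(2),"gap",round(s["finger_gap"],4),"tilt",R[2].round(3))
    return s,R,p,yaw
def go(x,y,z,yaw=None):
    s,R,p,yw=here(); w=l2w(L,[[x,y,z]])[0]; print("delta cm",(R.T@(w-p)*100).round(2),"twist",None if yaw is None else round(yw-yaw,1), "radius",np.hypot(*w[:2]).round(3))
E
python3 -c "
from h import *
go(.004,-.215,.15,90+np.degrees(L[2]))"
```

```text
t 0.8 ledge [[-0.1007, -0.6326]] z 0.2314 yaw 22.2 q6 82.0 F [-1.01  0.57  0.51] gap 0.0854 tilt [-0.  0. -1.]
delta cm [ 33.84 -26.62   8.13] twist -52.3 radius 0.458
```

>>> play_rows(moves=[{"claw": 4,"delta_pos": [5,-4,0],"twist": -8},{"claw": 4,"delta_pos": [10,-8,1],"twist": -16},{"claw": 4,"delta_pos": [15,-12,3],"twist": -24},{"claw": 4,"delta_pos": [20,-16,4],"twist": -32},{"claw": 4,"delta_pos": [25,-20,6],"twist": -40},{"claw": 4,"delta_pos": [30,-24,8],"twist": -48},{"claw": 4,"delta_pos": [33.84,-26.62,8.1],"twist": -52.3},{"claw": 4,"delta_pos": [33.84,-26.62,8.1],"twist": -52.3},{"claw": 4,"delta_pos": [33.84,-26.62,8.1],"twist": -52.3}])

```text
clock: 1.92
tcp_pos: [0.4301, -0.1582, 0.1504]
orientation: [0.0, 0.796, 0.605, -0.0]
wrist_force: [-0.2, -0.2, -0.3]
finger_gap: 0.0399
```

```bash
python3 -c "
from h import *
go(.004,-.215,.036,90+np.degrees(L[2]))
im=imaging.read_camera('side'); cv2.imwrite('pics/s1.png',cv2.resize(im[150:370,240:460,::-1],None,fx=2.7,fy=2.7,interpolation=2))"
```

```text
t 1.93 ledge [[0.0041, -0.2147]] z 0.1504 yaw 74.5 q6 75.2 F [-0.19 -0.22 -0.32] gap 0.0399 tilt [-0.001  0.    -1.   ]
delta cm [-2.000e-02 -1.000e-02  1.144e+01] twist 0.1 radius 0.458
```

View pics/s1.png

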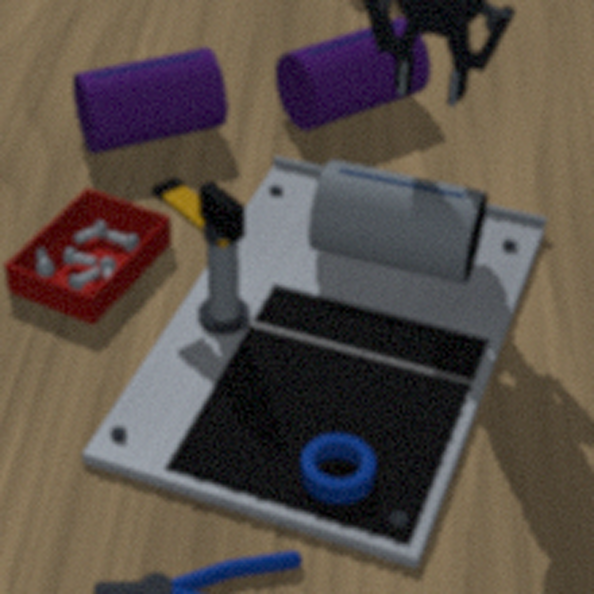

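The view shows the gripper above and behind the tube, both fingers along the tube's axis, with a clear path down.

>>> play_rows(moves=[{"claw": 4,"delta_pos": [0,0,5],"twist": 0},{"claw": 4,"delta_pos": [0,0,9],"twist": 0},{"claw": 4,"delta_pos": [0,0,11.4],"twist": 0},{"claw": 4,"delta_pos": [0,0,11.4],"twist": 0},{"claw": 4,"delta_pos": [0.5,0,11.4],"twist": 0},{"claw": 4,"delta_pos": [0.8,0,11.4],"twist": 0},{"claw": 4,"delta_pos": [1.1,0,11.4],"twist": 0},{"claw": 4,"delta_pos": [1.4,0,11.4],"twist": 0},{"claw": 4,"delta_pos": [1.7,0,11.4],"twist": 0},{"claw": 4,"delta_pos": [2.0,0,11.4],"twist": 0},{"claw": 4,"delta_pos": [2.3,0,11.4],"twist": 0},{"claw": 4,"delta_pos": [2.5,0,11.4],"twist": 0}])

```text
clock: 3.48
tcp_pos: [0.4366, -0.134, 0.0362]
orientation: [-0.0, 0.796, 0.605, -0.0]
wrist_force: [0.0, -0.7, 0.5]
finger_gap: 0.04
```

```bash
python3 -c "
from h import *
here()
im=imaging.read_camera('side'); cv2.imwrite('pics/s2.png',cv2.resize(im[150:370,240:460,::-1],None,fx=2.7,fy=2.7,interpolation=2))
print(spotter.spot_in('side','tube_center'))"
```

```text
t 3.48 ledge [[0.0039, -0.1897]] z 0.0362 yaw 74.5 q6 78.4 F [ 0.01 -0.67  0.54] gap 0.04 tilt [ 0. -0. -1.]
[{'extent': [352.5, 210.5, 420.3, 256.6], 'conf': 0.72}, {'extent': [266.5, 168.3, 323.0, 210.4], 'conf': 0.69}, {'extent': [339.9, 155.2, 383.7, 197.4], 'conf': 0.59}]
```

View pics/s2.png

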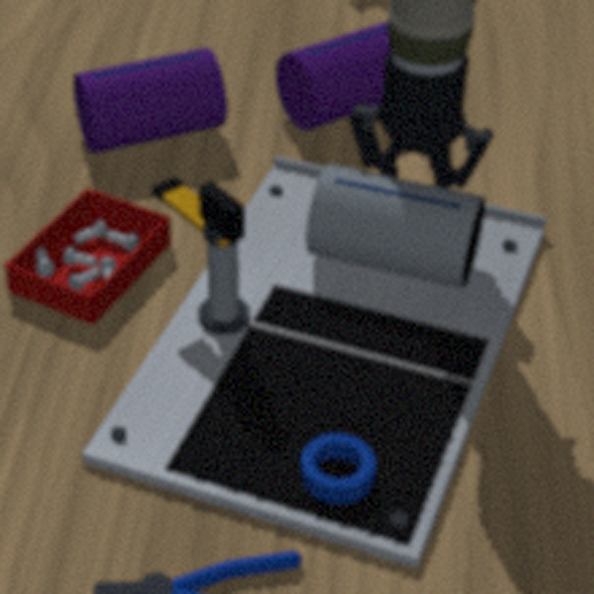

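```bash
cat >> h.py <<'E'
from scipy.optimize import least_squares
def fit_side(pts,zc,s0=(0,-.14,0),cam="side",sc=2.7,off=(240,150)):
    tv=np.array(pts,float)/sc+np.array(off)
    r=least_squares(lambda p:(tube_sil(L,*p,zc,cam)[0]-tv).ravel(),s0); print("tube",r.x.round(4),r.fun.round(1)); return r.x
E
python3 -c "
from h import *
print((tube_sil(L,.004,-.143,.028,.0565,'side')[0]-[240,150])*2.7)
x=fit_side([[308,250],[325,168],[483,197],[466,283]],.0565)
# first image
fit_side([[311,245],[326,163],[486,191],[468,279]],.0565)"
```

```text
[[313.54055668 246.43956935]
 [333.19254559 156.58909956]
 [487.00525733 187.96095074]
 [465.95488036 280.7897825 ]]
tube [ 0.0049 -0.1318  0.0634] [ 0.4  1.8  0.7 -1.5 -0.1 -1.6 -0.9  1.2]
tube [ 0.0051 -0.1399  0.0668] [ 0.2  1.9  1.2 -1.3 -0.5 -1.3 -0.8  0.7]
```

>>> play_rows(moves=[{"claw": 4,"delta_pos": [0.4,0,0],"twist": 0},{"claw": 4,"delta_pos": [0.9,0,0],"twist": 0},{"claw": 4,"delta_pos": [1.4,0,0],"twist": 0},{"claw": 4,"delta_pos": [1.9,0,0],"twist": 0},{"claw": 4,"delta_pos": [2.4,0,0],"twist": 0},{"claw": 4,"delta_pos": [2.9,0,0],"twist": 0},{"claw": 4,"delta_pos": [3.3,0,0],"twist": 0},{"claw": 4,"delta_pos": [3.7,0,0],"twist": 0},{"claw": 4,"delta_pos": [4.1,0,0],"twist": 0},{"claw": 4,"delta_pos": [4.4,0,0],"twist": 0},{"claw": 4,"delta_pos": [4.7,0,0],"twist": 0},{"claw": 4,"delta_pos": [4.9,0,0],"twist": 0}])

```text
clock: 5.08
tcp_pos: [0.4498, -0.087, 0.0363]
orientation: [0.0, 0.796, 0.605, -0.0]
wrist_force: [0.4, -0.3, -0.3]
finger_gap: 0.0402
```

```bash
python3 -c "
from h import *
here()
im=imaging.read_camera('side'); cv2.imwrite('pics/s3.png',cv2.resize(im[150:370,240:460,::-1],None,fx=2.7,fy=2.7,interpolation=2))
print(spotter.spot_in('side','tube_center')[:1])"
```

```text
t 5.08 ledge [[0.004, -0.1408]] z 0.0363 yaw 74.5 q6 84.5 F [ 0.39 -0.35 -0.3 ] gap 0.0402 tilt [-0.  0. -1.]
[{'extent': [344.7, 218.5, 416.5, 267.2], 'conf': 0.87}]
```

View pics/s3.png

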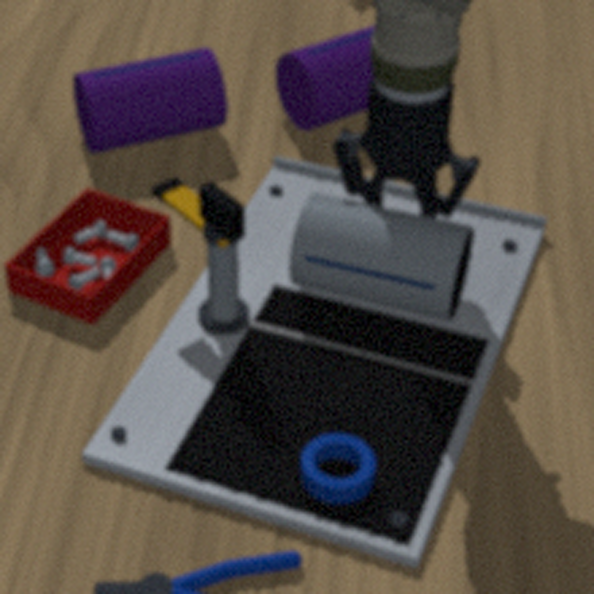

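The tube now lies just before the mat step, square to it. Next is the upward stroke over the edge.

>>> play_rows(moves=[{"claw": 4,"delta_pos": [0.3,0,0.2],"twist": 0},{"claw": 4,"delta_pos": [0.6,0,0.4],"twist": 0},{"claw": 4,"delta_pos": [0.9,0,0.4],"twist": 0},{"claw": 4,"delta_pos": [1.15,0,0.1],"twist": 0},{"claw": 4,"delta_pos": [1.4,0,-0.2],"twist": 0},{"claw": 4,"delta_pos": [1.65,0,-0.5],"twist": 0},{"claw": 4,"delta_pos": [1.9,0,-0.8],"twist": 0},{"claw": 4,"delta_pos": [2.15,0,-1.1],"twist": 0},{"claw": 4,"delta_pos": [2.4,0,-1.4],"twist": 0},{"claw": 4,"delta_pos": [2.65,0,-1.7],"twist": 0},{"claw": 4,"delta_pos": [2.9,0,-2.0],"twist": 0},{"claw": 4,"delta_pos": [3.1,0,-2.2],"twist": 0}])

```text
clock: 6.68
tcp_pos: [0.4582, -0.057, 0.0585]
orientation: [0.0, 0.796, 0.605, 0.0]
wrist_force: [0.5, 0.6, -0.1]
finger_gap: 0.0401
```

```bash
python3 -c "
from h import *
here()
im=imaging.read_camera('side'); cv2.imwrite('pics/s4.png',cv2.resize(im[150:370,240:460,::-1],None,fx=2.7,fy=2.7,interpolation=2))
print(spotter.spot_in('side','tube_center')[:1])
fit_side([[292,280],[313,193],[472,225],[455,318]],.0565)
"
```

```text
t 6.67 ledge [[0.0041, -0.1097]] z 0.0585 yaw 74.5 q6 88.5 F [ 0.48  0.55 -0.08] gap 0.0401 tilt [ 0.  0. -1.]
[{'extent': [342.6, 225.1, 415.0, 273.7], 'conf': 0.88}]
tube [ 0.0028 -0.0852  0.0456] [ 0.7  1.4  0.3 -0.8  0.3 -0.8 -1.2  0.3]
```

View pics/s4.png

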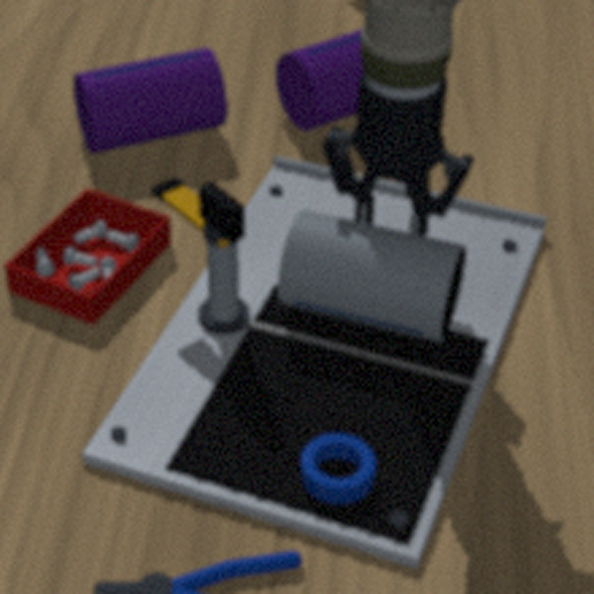

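```bash
python3 -c "
from h import *
for z in (.0565,.0585): fit_side([[281,305],[303,212],[464,245],[443,340]],z)
"
```

```text
tube [ 0.0023 -0.0525  0.0486] [ 0.4  0.2 -0.3 -0.4 -0.  -0.4 -0.1  0.6]
tube [ 0.0017 -0.0502  0.048 ] [ 0.3  0.2 -0.3 -0.5  0.1 -0.4 -0.   0.7]
```

>>> play_rows(moves=[{"claw": 4,"delta_pos": [0.3,0,0],"twist": 0},{"claw": 4,"delta_pos": [0.7,0,0],"twist": 0},{"claw": 4,"delta_pos": [1.1,0,0],"twist": 0},{"claw": 4,"delta_pos": [1.5,0,0],"twist": 0},{"claw": 4,"delta_pos": [1.9,0,0],"twist": 0},{"claw": 4,"delta_pos": [2.2,0,0],"twist": 0},{"claw": 4,"delta_pos": [2.5,0,0],"twist": 0},{"claw": 4,"delta_pos": [2.8,0,0],"twist": 0},{"claw": 4,"delta_pos": [3.0,0,0],"twist": 0},{"claw": 4,"delta_pos": [3.2,0,0],"twist": 0},{"claw": 4,"delta_pos": [3.3,0,0],"twist": 0},{"claw": 4,"delta_pos": [3.4,0,0],"twist": 0}])

```text
clock: 8.28
tcp_pos: [0.4671, -0.0245, 0.0583]
orientation: [0.0, 0.796, 0.605, -0.0]
wrist_force: [-0.5, -0.9, 0.9]
finger_gap: 0.0399
```

```bash
python3 -c "
from h import *
here()
for i in range(3):
  im=imaging.read_camera('side'); print(spotter.spot_in('side','tube_center')[:1])
cv2.imwrite('pics/s5.png',cv2.resize(im[150:370,240:460,::-1],None,fx=2.7,fy=2.7,interpolation=2))
"
```

```text
t 8.28 ledge [[0.0039, -0.076]] z 0.0583 yaw 74.5 q6 92.7 F [-0.46 -0.95  0.95] gap 0.0399 tilt [-0.  0. -1.]
[{'extent': [265.3, 164.5, 324.9, 206.8], 'conf': 0.93}]
[{'extent': [337.0, 234.8, 412.9, 287.1], 'conf': 0.88}]
[{'extent': [337.6, 234.1, 409.6, 283.4], 'conf': 0.92}]
```

View pics/s5.png

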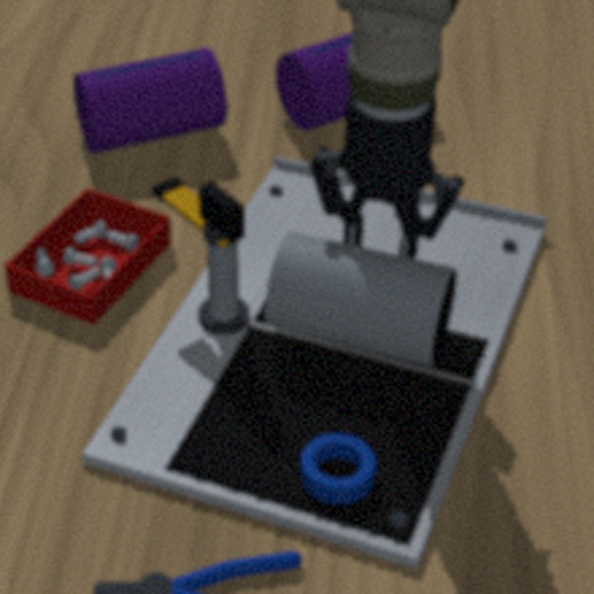

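```bash
python3 -c "
from h import *
fit_side([[266,331],[288,234],[455,268],[435,367]],.0585)
go(.004,-.058,.0583)
"
```

```text
tube [ 0.0011 -0.0143  0.0671] [ 0.8  0.2  0.1  0.2 -0.3 -0.3 -0.6  0.1]
t 8.57 ledge [[0.0039, -0.076]] z 0.0583 yaw 74.5 q6 92.7 F [-0.35 -0.04 -0.64] gap 0.04 tilt [-0.  0. -1.]
delta cm [ 1.8   0.01 -0.  ] twist None radius 0.472
```

>>> play_rows(moves=[{"claw": 4,"delta_pos": [0.2,0,0],"twist": 0},{"claw": 4,"delta_pos": [0.4,0,0],"twist": 0},{"claw": 4,"delta_pos": [0.6,0,0],"twist": 0},{"claw": 4,"delta_pos": [0.8,0,0],"twist": 0},{"claw": 4,"delta_pos": [1.0,0,0],"twist": 0},{"claw": 4,"delta_pos": [1.1,0,0],"twist": 0},{"claw": 4,"delta_pos": [1.2,0,0],"twist": 0},{"claw": 4,"delta_pos": [1.3,0,0],"twist": 0},{"claw": 4,"delta_pos": [1.4,0,0],"twist": 0},{"claw": 4,"delta_pos": [1.5,0,0],"twist": 0},{"claw": 4,"delta_pos": [1.55,0,0],"twist": 0},{"claw": 4,"delta_pos": [1.6,0,0],"twist": 0}])

```text
clock: 10.07
tcp_pos: [0.4714, -0.0091, 0.0583]
orientation: [0.0, 0.796, 0.605, -0.0]
wrist_force: [-0.3, -0.5, 0.3]
finger_gap: 0.04
```

```bash
python3 -c "
from h import *
here()
"
```

```text
t 10.07 ledge [[0.0039, -0.06]] z 0.0583 yaw 74.5 q6 94.7 F [-0.29 -0.47  0.32] gap 0.04 tilt [-0.  0. -1.]
```

>>> play_rows(moves=[{"claw": 4,"delta_pos": [-0.5,0,0],"twist": 0},{"claw": 4,"delta_pos": [-2,0,0],"twist": 0},{"claw": 4,"delta_pos": [-6,0,0],"twist": 0},{"claw": 4,"delta_pos": [-9,0,-4],"twist": 0},{"claw": 4,"delta_pos": [-13,0,-8],"twist": 0},{"claw": 4,"delta_pos": [-18,0,-10],"twist": 0},{"claw": 4,"delta_pos": [-23,0,-10],"twist": 0},{"claw": 4,"delta_pos": [-23,0,-10],"twist": 0}])

```text
clock: 11.08
tcp_pos: [0.4088, -0.2345, 0.1587]
orientation: [0.001, 0.798, 0.603, -0.0]
wrist_force: [0.0, -0.1, -1.4]
finger_gap: 0.04
```

```bash
python3 -c "
from h import *
here()
im=imaging.read_camera('top'); print(spotter.spot_in('top','tube_center'))
cv2.imwrite('pics/t2.png',cv2.resize(im[225:375,220:410,::-1],None,fx=4,fy=4,interpolation=2))
"
```

```text
t 11.07 ledge [[0.0041, -0.294]] z 0.1587 yaw 74.1 q6 66.3 F [ 0.02 -0.12 -1.43] gap 0.04 tilt [-0.001  0.001 -1.   ]
[{'extent': [481.5, 254.7, 562.6, 339.4], 'conf': 0.81}, {'extent': [453.0, 156.7, 520.8, 237.0], 'conf': 0.58}, {'extent': [296.7, 263.9, 356.2, 345.3], 'conf': 0.57}, {'extent': [189.0, 217.4, 223.8, 289.6], 'conf': 0.57}]
```

View pics/t2.png

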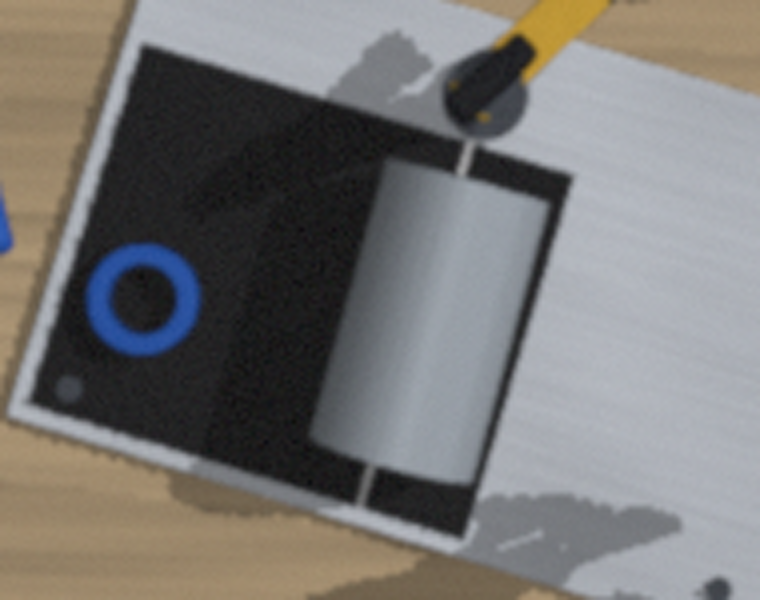

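```bash
cat > m.py <<'E'
from h import *
def long_edges(png,sc,off):
    g=cv2.GaussianBlur(cv2.cvtColor(cv2.imread(png),cv2.COLOR_BGR2GRAY).astype(np.float32),(0,0),1.5)
    t=np.linspace(0,2*np.pi,721)
    def hull(p):
        P=[np.c_[p[0]+e*.075*np.cos(p[2])-.0445*np.cos(t)*np.sin(p[2]),p[1]+e*.075*np.sin(p[2])+.0445*np.cos(t)*np.cos(p[2]),.0585+.0445*np.sin(t)] for e in(1,-1)]
        return (tube_sil(L,*p,.0585)[0]-off)*sc
    # subpixel: sample profiles across each long edge
    q=hull([0,0,0]); pts=[]
    for a,b in((0,3),(1,2)):
        d=(q[b]-q[a])/np.linalg.norm(q[b]-q[a]); n=np.array([d[1],-d[0]])
        for f in np.linspace(.12,.88,20):
            s=np.arange(-30,30.1,.5); S=(q[a]+f*(q[b]-q[a]))+s[:,None]*n
            v=cv2.remap(g,S[:,0].astype(np.float32)[None],S[:,1].astype(np.float32)[None],1)[0]
            k=np.abs(np.gradient(v)).argmax(); pts.append((a,*S[k]))
    pts=np.array(pts)
    def f(p):
        h=hull([0,p[0],p[1]]); r=[]
        for a,b in((0,3),(1,2)):
            d=(h[b]-h[a])/np.linalg.norm(h[b]-h[a]); n=np.array([d[1],-d[0]]); r.append((pts[pts[:,0]==a][:,1:]-h[a])@n)
        return np.concatenate(r)
    r=least_squares(f,[0,0],loss="soft_l1"); print("y,yaw",r.x.round(4),"res px",np.round(f(r.x)[::4],1))
    h1=f([r.x[0],r.x[1]]); print("means by side",h1[:20].mean().round(2),h1[20:].mean().round(2))
E
python3 -c "
from m import *
fit_side([[387,160],[551,200],[472,484],[311,440]],.0585,(0,0,0),'top',4,(220,225))
long_edges('pics/t2.png',4,np.array([220,225]))
# line check
print(w2l(L,back('top',np.array([[469,145],[462,172],[372,468],[361,505]])/4+[220,225],.014)))
"
```

```text
tube [ 0.0003 -0.0062  0.0305] [-0.2  0.  -0.5  1.1  0.7 -0.4 -0.1 -0.7]
y,yaw [-0.0087 -0.0286] res px [-12.6 -10.8  -7.5  -4.3  -3.    1.2   2.5   4.3   4.6   5.9]
means by side -6.84 4.44
[[ 0.09628454  0.00087593]
 [ 0.08092866  0.00025244]
 [-0.08767191  0.00040637]
 [-0.10846918  0.00029519]]
```

```bash
sed -i 's/def long_edges(png,sc,off)/def long_edges(png,sc,off,p0)/; s/q=hull(\[0,0,0\])/q=hull(p0)/; s/-30,30.1,.5/-9,9.1,.5/' m.py
python3 -c "
from m import *
long_edges('pics/t2.png',4,np.array([220,225]),[0,-.006,.03])
"
```

```text
y,yaw [-0.0071  0.0561] res px [-0.2 -1.9 -2.6 -4.8 -6.5  1.2  0.   7.3  5.1  3.4]
means by side -3.73 4.23
```

```bash
python3 - <<'E'
from h import *
g=cv2.GaussianBlur(cv2.cvtColor(cv2.imread("pics/t2.png"),cv2.COLOR_BGR2GRAY).astype(np.float32),(0,0),1.2)
mod=lambda p:(tube_sil(L,*p,.0585)[0]-[220,225])*4
for p in([0,-.006,0],[0,-.006,.03],[0,0,0]): print(p,mod(p).round(0).tolist())
for r in range(210,430,30):
    row=g[r]; l=np.where(row[250:450]>55)[0]; seg=row[420:580]; k=seg.argmax()
    xl=250+np.where(row[250:450]<50)[0].max()
    print(r,"left",xl,"rightprofile",row[int(551-(r-200)*.278)-16:int(551-(r-200)*.278)+24:4].astype(int), int(551-(r-200)*.278)-16)
E
```

```text
[0, -0.006, 0] [[391.0, 159.0], [552.0, 208.0], [469.0, 484.0], [307.0, 434.0]]
[0, -0.006, 0.03] [[386.0, 161.0], [549.0, 205.0], [474.0, 483.0], [310.0, 437.0]]
[0, 0, 0] [[380.0, 156.0], [541.0, 205.0], [459.0, 480.0], [296.0, 430.0]]
210 left 371 rightprofile [146 144 141 121  79  45  37  76 137 174] 532
240 left 362 rightprofile [147 146 143 126  87  46  38  75 138 173] 523
270 left 354 rightprofile [147 144 140 125  88  46  40  84 147 173] 515
300 left 345 rightprofile [146 146 142 124  84  45  50 100 155 177] 507
330 left 337 rightprofile [147 145 142 128  91  48  52 106 157 178] 498
360 left 328 rightprofile [146 144 141 126  88  51  61 122 162 175] 490
390 left 320 rightprofile [148 145 142 127  87  50  73 134 167 175] 482
420 left 312 rightprofile [146 145 141 129  97  57  78 133 167 173] 473
```

>>> play_rows(moves=[{"claw": 4,"delta_pos": [5,0,0],"twist": 0},{"claw": 4,"delta_pos": [10,0,1],"twist": 0},{"claw": 4,"delta_pos": [14,0,4],"twist": 0},{"claw": 4,"delta_pos": [17,0,8],"twist": 0},{"claw": 4,"delta_pos": [19.5,0,10.8],"twist": 0},{"claw": 4,"delta_pos": [20.5,0,10.8],"twist": 0},{"claw": 4,"delta_pos": [21.3,0,10.8],"twist": 0},{"claw": 4,"delta_pos": [21.9,0,10.8],"twist": 0},{"claw": 4,"delta_pos": [22.3,0,10.8],"twist": 0},{"claw": 4,"delta_pos": [22.3,0,10.8],"twist": 0}])

```text
clock: 12.42
tcp_pos: [0.47, -0.0161, 0.0508]
orientation: [0.0, 0.796, 0.605, 0.0]
wrist_force: [-0.5, -0.3, 0.1]
finger_gap: 0.04
```

```bash
python3 -c "
from h import *
go(.004,-.0553,.05,74.43)
"
```

```text
t 12.43 ledge [[0.0044, -0.0671]] z 0.0508 yaw 74.4 q6 93.8 F [-0.51 -0.33  0.12] gap 0.04 tilt [-0.     0.001 -1.   ]
delta cm [ 1.18 -0.04  0.08] twist 0.0 radius 0.473
```

>>> play_rows(moves=[{"claw": 4,"delta_pos": [0.15,0,0],"twist": 0},{"claw": 4,"delta_pos": [0.3,0,0],"twist": 0},{"claw": 4,"delta_pos": [0.45,0,0],"twist": 0},{"claw": 4,"delta_pos": [0.55,0,0],"twist": 0},{"claw": 4,"delta_pos": [0.65,0,0],"twist": 0},{"claw": 4,"delta_pos": [0.75,0,0],"twist": 0},{"claw": 4,"delta_pos": [0.85,0,0],"twist": 0},{"claw": 4,"delta_pos": [0.95,0,0],"twist": 0},{"claw": 4,"delta_pos": [1.05,0,0],"twist": 0},{"claw": 4,"delta_pos": [1.1,0,0],"twist": 0},{"claw": 4,"delta_pos": [1.15,0,0],"twist": 0},{"claw": 4,"delta_pos": [1.15,0,0],"twist": 0}])

```text
clock: 13.92
tcp_pos: [0.4726, -0.0047, 0.0503]
orientation: [0.0, 0.796, 0.605, 0.0]
wrist_force: [-0.0, -0.2, 0.3]
finger_gap: 0.0399
```

```bash
python3 -c "
from h import *
here()
"
```

```text
t 13.93 ledge [[0.0039, -0.0554]] z 0.0503 yaw 74.5 q6 95.2 F [-0.03 -0.25  0.32] gap 0.0399 tilt [ 0.  0. -1.]
```

>>> play_rows(moves=[{"claw": 4,"delta_pos": [-0.4,0,0],"twist": 0},{"claw": 4,"delta_pos": [-2,0,0],"twist": 0},{"claw": 4,"delta_pos": [-6,0,-1],"twist": 0},{"claw": 4,"delta_pos": [-9,0,-5],"twist": 0},{"claw": 4,"delta_pos": [-13,0,-9],"twist": 0},{"claw": 4,"delta_pos": [-18,0,-13],"twist": 0},{"claw": 4,"delta_pos": [-23,0,-16],"twist": 0},{"claw": 4,"delta_pos": [-23,0,-16],"twist": 0}])

```text
clock: 14.92
tcp_pos: [0.4111, -0.2312, 0.2129]
orientation: [0.003, 0.798, 0.603, 0.0]
wrist_force: [0.6, 0.0, 0.6]
finger_gap: 0.0399
```

```bash
python3 - <<'E'
from h import *
here()
im=imaging.read_camera('top')
cv2.imwrite('pics/t3.png',cv2.resize(im[225:375,220:410,::-1],None,fx=4,fy=4,interpolation=2))
g=cv2.GaussianBlur(cv2.cvtColor(cv2.imread("pics/t3.png"),cv2.COLOR_BGR2GRAY).astype(np.float32),(0,0),1.2)
mod=lambda p:(tube_sil(L,*p,.0585)[0]-[220,225])*4
rows=np.arange(215,430,10); R=[];Lf=[]
for r in rows:
    row=g[r]; Lf.append(250+np.where(row[250:450]<50)[0].max() if (row[250:450]<50).any() else np.nan)
    c=int(400-(r-200)*.28); R.append(c+np.where(row[c:c+170]<90)[0].min() if (row[c:c+170]<90).any() else np.nan)
for n,v in(("left",Lf),("right",R)):
    print(n,v[::4],np.polyfit(rows-315,v,1).round(3))
for y in(-.006,0,.006):
    m=mod([0,y,.022]); f=lambda a,b:(a[0]+(315-a[1])*(b[0]-a[0])/(b[1]-a[1])); print(y,f(m[0],m[3]).round(1),f(m[1],m[2]).round(1))
E
```

```text
t 14.93 ledge [[0.0054, -0.2901]] z 0.2129 yaw 74.1 q6 66.8 F [0.63 0.04 0.57] gap 0.0399 tilt [-0.003  0.005 -1.   ]
left [np.int64(360), np.int64(349), np.int64(337), np.int64(327), np.int64(315), np.int64(304)] [-2.81000e-01  3.31995e+02]
right [np.int64(538), np.int64(526), np.int64(515), np.int64(504), np.int64(493), np.int64(482)] [-2.77000e-01  5.09656e+02]
-0.006 343.5 519.5
0 331.6 507.6
0.006 319.7 495.7
```

View pics/t3.png

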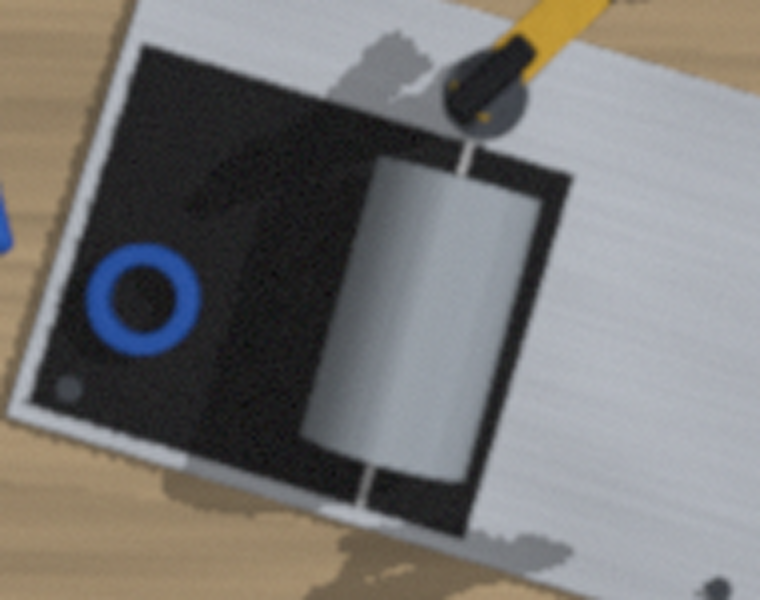

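```bash
python3 -c "
from h import *
print(w2l(L,back('top',np.array([[491.7,76]])/4+[220,225],.1535)))
go(.125,0,.2,74.43)
"
```

```text
[[0.12509306 0.00073689]]
t 14.97 ledge [[0.0043, -0.288]] z 0.2112 yaw 74.2 q6 66.9 F [ 0.12 -0.52 -0.94] gap 0.0399 tilt [-0.001  0.002 -1.   ]
delta cm [28.84 11.96  1.12] twist -0.2 radius 0.604
```

>>> play_rows(moves=[{"claw": 6,"delta_pos": [3,1,0],"twist": -10},{"claw": 6,"delta_pos": [6,2.5,0],"twist": -20},{"claw": 6,"delta_pos": [9,4,0],"twist": -30},{"claw": 6,"delta_pos": [12,5,0],"twist": -40},{"claw": 6,"delta_pos": [15,6,0],"twist": -50},{"claw": 6,"delta_pos": [18,7.5,0],"twist": -60},{"claw": 6,"delta_pos": [21,9,0],"twist": -70},{"claw": 6,"delta_pos": [24,10,0],"twist": -80},{"claw": 6,"delta_pos": [26,11,0],"twist": -90},{"claw": 6,"delta_pos": [28,12,0.5],"twist": -100},{"claw": 6,"delta_pos": [28.5,12.1,1],"twist": -110},{"claw": 6,"delta_pos": [28.5,12.1,1],"twist": -120}])

```text
clock: 16.48
tcp_pos: [0.6025, 0.0177, 0.1979]
orientation: [-0.002, -0.13, 0.992, 0.001]
wrist_force: [-0.6, 0.8, 0.5]
finger_gap: 0.0603
```

>>> play_rows(moves=[{"claw": 6,"delta_pos": [0,0,0],"twist": -10},{"claw": 6,"delta_pos": [0,0,0],"twist": -20},{"claw": 6,"delta_pos": [0,0,0],"twist": -30},{"claw": 6,"delta_pos": [0,0,0],"twist": -40},{"claw": 6,"delta_pos": [0,0,0],"twist": -50},{"claw": 6,"delta_pos": [0,0,0],"twist": -60},{"claw": 6,"delta_pos": [0,0,0],"twist": -70},{"claw": 6,"delta_pos": [0,0,0],"twist": -80},{"claw": 6,"delta_pos": [0,0,0],"twist": -90},{"claw": 6,"delta_pos": [0,0,0],"twist": -100},{"claw": 6,"delta_pos": [0,0,0],"twist": -110},{"claw": 6,"delta_pos": [0,0,0],"twist": -120}])

```text
clock: 17.98
tcp_pos: [0.6025, 0.017, 0.1986]
orientation: [0.0, 0.923, -0.384, -0.002]
wrist_force: [0.1, 0.2, -0.5]
finger_gap: 0.0598
```

```bash
python3 -c "
from h import *
go(.125,0.0003,.123,-44.6)
"
```

```text
t 17.98 ledge [[0.1232, 0.0004]] z 0.1986 yaw -45.1 q6 -140.9 F [ 0.13  0.24 -0.51] gap 0.0598 tilt [-0.003  0.002 -1.   ]
delta cm [ 0.18 -0.1   7.56] twist -0.5 radius 0.604
```

>>> play_rows(force=40, moves=[{"claw": 6,"delta_pos": [0.15,-0.1,0],"twist": 0},{"claw": 6,"delta_pos": [0.15,-0.1,3],"twist": 0},{"claw": 6,"delta_pos": [0.15,-0.1,5.5],"twist": 0},{"claw": 6,"delta_pos": [0.15,-0.1,7.3],"twist": 0},{"claw": 6,"delta_pos": [0.15,-0.1,7.3],"twist": 0}])

```text
clock: 18.6
tcp_pos: [0.6038, 0.0161, 0.125]
orientation: [0.001, 0.922, -0.388, -0.002]
wrist_force: [0.7, 0.7, 0.0]
finger_gap: 0.0601
```

```bash
python3 -c "
from h import *
go(.125,0.0003,.123,-44.6)
im=imaging.read_camera('side'); cv2.imwrite('pics/s6.png',cv2.resize(im[150:370,240:460,::-1],None,fx=2.7,fy=2.7,interpolation=2))
"
```

```text
t 18.6 ledge [[0.1247, -0.0002]] z 0.125 yaw -45.7 q6 -140.4 F [0.7  0.71 0.01] gap 0.0601 tilt [-0.004  0.003 -1.   ]
delta cm [ 0.01 -0.06  0.2 ] twist -1.1 radius 0.604
```

View pics/s6.png

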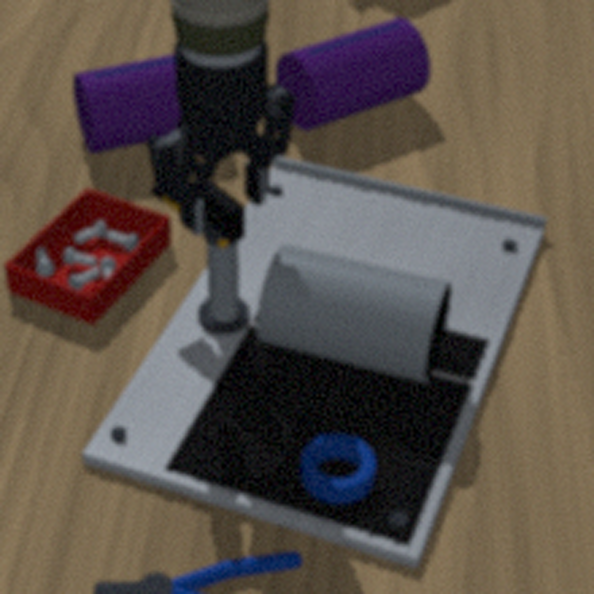

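The view shows the fingers straddling the grip at about (222,212) and the tube resting on the line. Next I close on the grip.

>>> play_rows(force=40, moves=[{"claw": 1,"delta_pos": [0,0,0.1],"twist": -1},{"claw": 1,"delta_pos": [0,0,0.1],"twist": -1},{"claw": 1,"delta_pos": [0,0,0.1],"twist": -1},{"claw": 1,"delta_pos": [0,0,0.1],"twist": -1},{"claw": 1,"delta_pos": [0,0,0.1],"twist": -1},{"claw": 1,"delta_pos": [0,0,0.1],"twist": -1}])

```text
clock: 19.4
tcp_pos: [0.6074, 0.0166, 0.1274]
orientation: [-0.002, 0.926, -0.379, 0.001]
wrist_force: [3.2, 4.5, 0.7]
finger_gap: 0.0152
```

```bash
python3 -c "
from h import *
go(.125,0.0003,.123,-44.6); print(get_state()['ft_torque'])
"
```

```text
t 19.4 ledge [[0.128, 0.0013]] z 0.1274 yaw -44.5 q6 -141.6 F [3.21 4.54 0.66] gap 0.0152 tilt [ 0.002 -0.004 -1.   ]
delta cm [-0.22  0.23  0.44] twist 0.1 radius 0.604
[ 0.61833814 -0.40218596  0.048863  ]
```

>>> play_rows(moves=[{"claw": 1,"delta_pos": [0,-0.1,0],"twist": 0},{"claw": 1,"delta_pos": [0,-0.2,0],"twist": 0},{"claw": 1,"delta_pos": [0,-0.2,0],"twist": 0}])

```text
clock: 19.77
tcp_pos: [0.6074, 0.0167, 0.1274]
orientation: [0.0, 0.925, -0.379, 0.001]
wrist_force: [0.2, 1.9, 5.5]
finger_gap: 0.0148
```

```bash
python3 -c "
from h import *
go(.125,0.0003,.123,-44.6); print(get_state()['ft_torque'])
"
```

```text
t 19.77 ledge [[0.128, 0.0014]] z 0.1274 yaw -44.5 q6 -141.4 F [0.22 1.94 5.48] gap 0.0148 tilt [ 0.001 -0.    -1.   ]
delta cm [-0.21  0.24  0.44] twist 0.1 radius 0.604
[0.09105477 0.24869496 0.10463374]
```

>>> play_rows(moves=[{"claw": 1,"delta_pos": [-0.1,0,-0.2],"twist": 3},{"claw": 1,"delta_pos": [-0.1,0,-0.2],"twist": 10},{"claw": 1,"delta_pos": [-0.1,0,-0.2],"twist": 17},{"claw": 1,"delta_pos": [-0.1,0,-0.2],"twist": 24},{"claw": 1,"delta_pos": [-0.1,0,-0.2],"twist": 31},{"claw": 1,"delta_pos": [-0.1,0,-0.2],"twist": 38},{"claw": 1,"delta_pos": [-0.1,0,-0.2],"twist": 45},{"claw": 1,"delta_pos": [-0.1,0,-0.2],"twist": 52},{"claw": 1,"delta_pos": [-0.1,0,-0.2],"twist": 59},{"claw": 1,"delta_pos": [-0.1,0,-0.2],"twist": 66},{"claw": 1,"delta_pos": [-0.1,0,-0.2],"twist": 72},{"claw": 1,"delta_pos": [-0.1,0,-0.2],"twist": 75}])

```text
clock: 21.28
tcp_pos: [0.6055, 0.0165, 0.1274]
orientation: [-0.001, -0.502, 0.865, -0.0]
wrist_force: [-0.6, -2.5, -2.8]
finger_gap: 0.0152
```

```bash
python3 -c "
from h import *
go(.125,0.0003,.123,-195.57); print(get_state()['ft_torque'])
"
```

```text
t 21.27 ledge [[0.1262, 0.0007]] z 0.1274 yaw -119.7 q6 -66.3 F [-0.65 -2.49 -2.81] gap 0.0152 tilt [ 0.003  0.001 -1.   ]
delta cm [0.06 0.11 0.44] twist 75.8 radius 0.604
[-0.33347874  0.05179293  0.13947049]
```

>>> play_rows(moves=[{"claw": 1,"delta_pos": [0,0,0],"twist": 4},{"claw": 1,"delta_pos": [0,0,0],"twist": 12},{"claw": 1,"delta_pos": [0,0,0],"twist": 20},{"claw": 1,"delta_pos": [0,0,0],"twist": 28},{"claw": 1,"delta_pos": [0,0,0],"twist": 36},{"claw": 1,"delta_pos": [0,0,0],"twist": 44},{"claw": 1,"delta_pos": [0,0,0],"twist": 52},{"claw": 1,"delta_pos": [0,0,0],"twist": 60},{"claw": 1,"delta_pos": [0,0,0],"twist": 67},{"claw": 1,"delta_pos": [0,0,0],"twist": 72},{"claw": 1,"delta_pos": [0,0,0],"twist": 75},{"claw": 1,"delta_pos": [0,0,0],"twist": 75.8}])

```text
clock: 22.78
tcp_pos: [0.6048, 0.0182, 0.1274]
orientation: [-0.002, 0.133, 0.991, 0.0]
wrist_force: [-3.0, 3.7, -1.1]
finger_gap: 0.0152
```

>>> play_rows(moves=[{"claw": 1,"delta_pos": [0,0,0],"twist": 0},{"claw": 1,"delta_pos": [0,0,0],"twist": 0},{"claw": 1,"delta_pos": [0,0,0],"twist": 0}])

```text
clock: 23.15
tcp_pos: [0.6048, 0.0182, 0.1274]
orientation: [-0.002, 0.133, 0.991, 0.0]
wrist_force: [-3.1, 4.6, -2.1]
finger_gap: 0.015
```

```bash
python3 - <<'E'
from h import *
go(.125,0.0003,.123,-195.57); print(get_state()['ft_torque'])
im=imaging.read_camera('side'); cv2.imwrite('pics/s7.png',cv2.resize(im[180:350,260:450,::-1],None,fx=4,fy=3.5,interpolation=2))
E
```

```text
t 23.15 ledge [[0.1251, 0.0021]] z 0.1274 yaw 164.7 q6 9.4 F [-3.11  4.57 -2.08] gap 0.015 tilt [ 0.003  0.    -1.   ]
delta cm [ 0.01 -0.18  0.44] twist 360.3 radius 0.604
[0.91787084 0.61692073 0.03721973]
```

View pics/s7.png

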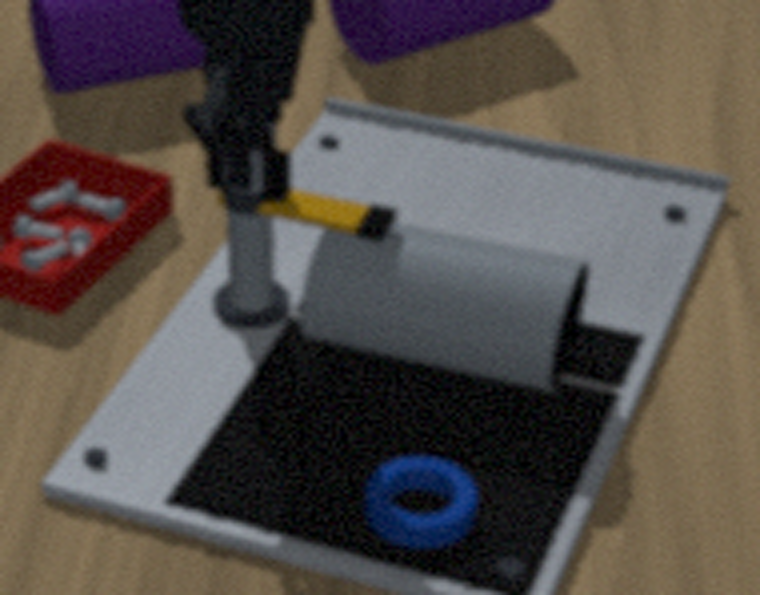

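The arm lies along the tube, over its end, and the tube hasn't moved. I'll release, lift away and check from above.

>>> play_rows(moves=[{"claw": 1,"delta_pos": [0.15,0.15,0],"twist": 0},{"claw": 1,"delta_pos": [0.15,0.15,0],"twist": 0},{"claw": 5,"delta_pos": [0.15,0.15,0],"twist": 0},{"claw": 5,"delta_pos": [0.15,0.15,0],"twist": 0},{"claw": 5,"delta_pos": [0.15,0.15,0],"twist": 0},{"claw": 5,"delta_pos": [0.15,0.15,-2],"twist": 0},{"claw": 5,"delta_pos": [0.15,0.15,-6],"twist": 0},{"claw": 5,"delta_pos": [0,-5,-10],"twist": 0},{"claw": 5,"delta_pos": [0,-11,-10],"twist": 0},{"claw": 5,"delta_pos": [0,-17,-10],"twist": 0},{"claw": 5,"delta_pos": [0,-22,-10],"twist": 0},{"claw": 5,"delta_pos": [0,-26,-10],"twist": 0}])

```text
clock: 24.7
tcp_pos: [0.5372, -0.2352, 0.2289]
orientation: [0.001, 0.134, 0.991, -0.0]
wrist_force: [0.5, 0.1, -0.6]
finger_gap: 0.05
```

```bash
python3 - <<'E'
from h import *
here()
im=imaging.read_camera('top')
cv2.imwrite('pics/t4.png',cv2.resize(im[225:375,220:410,::-1],None,fx=4,fy=4,interpolation=2))
g=cv2.GaussianBlur(cv2.cvtColor(cv2.imread("pics/t4.png"),cv2.COLOR_BGR2GRAY).astype(np.float32),(0,0),1.2)
rows=np.arange(265,430,10); R=[];Lf=[]
for r in rows:
    row=g[r]; Lf.append(250+np.where(row[250:450]<50)[0].max() if (row[250:450]<50).any() else np.nan)
    c=int(400-(r-200)*.28); R.append(c+np.where(row[c:c+170]<90)[0].min() if (row[c:c+170]<90).any() else np.nan)
for n,v in(("left",Lf),("right",R)): print(n,np.polyfit(rows-315,v,1).round(3))
m=lambda a:((proj('top',l2w(L,[[.125-.088*np.cos(a),-.088*np.sin(a),.117],[.125,0,.117]]))-[220,225])*4).round(0).tolist()
print(m(-.1),m(0),m(.1))
h=cv2.cvtColor(cv2.imread("pics/t4.png"),cv2.COLOR_BGR2HSV); y=cv2.inRange(h,(15,120,80),(35,255,255)); c=max(cv2.findContours(y,0,2)[0],key=cv2.contourArea); print(cv2.boxPoints(cv2.minAreaRect(c)).round(0).tolist())
E
```

```text
t 24.7 ledge [[0.128, -0.2601]] z 0.2289 yaw 164.6 q6 -16.1 F [ 0.54  0.11 -0.56] gap 0.05 tilt [-0.001 -0.    -1.   ]
left [-2.80000e-01  3.31868e+02]
right [-4.400e-01  5.005e+02]
[[423.0, 245.0], [491.0, 82.0]] [[440.0, 251.0], [491.0, 82.0]] [[457.0, 255.0], [491.0, 82.0]]
[[419.0, 214.0], [456.0, 98.0], [510.0, 115.0], [473.0, 231.0]]
```

```bash
python3 -c "
from h import *
here(); print(env.hand_in())"
```

```text
t 24.75 ledge [[0.1283, -0.2644]] z 0.2287 yaw 164.4 q6 -16.2 F [ 1.16 -2.84 -0.02] gap 0.05 tilt [-0.002 -0.003 -1.   ]
the job is handed in; nothing more can be done
None
```

I rolled the bare steel tube over the mat edge with an upward stroke, nudged it in small slow pushes onto the white line, and let go. Then I gripped the keeper by its black bar, turned it about 151° until its arm lay over the tube's end, released it and backed off. I handed in at about 25 s; no verdict was reported.

**Tube:** after release, the top view put it about 1 mm short of the line, some 0.02 rad off square, and about 0 to 4 mm off its place along the line.

**Keeper:** after release, the top view gave an angle of about -0.015 rad.

**Tube after turning the keeper:** its far long edge had not moved from the earlier picture. My reading of the other long edge was off and I discarded it; I put that down to the keeper arm covering part of it.

**Other checks:**
- Side-camera fits differed from the top camera by up to about 8 mm and 0.03 to 0.04 rad, so I relied on the top view.
- The last picture was only measured by script, because the 12-picture viewing limit was reached.
- I did not measure the tape, pliers or tray again at the end. The arm never went near them, and the tape and tray looked unmoved in the last views that showed them.

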